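# Feed a whetstone home and key-start the dressing machine

### The arm

A 6-joint arm with a two-finger parallel gripper is mounted at the origin on a cart in front of the work surface, level with it; the furniture and walls round the work are solid. World frame = base frame: x ahead of the robot, y to its left, z up, the work surface at z = 0. Lengths are in m, angles in rad, forces in N, time in s.
With the tool pointing down it reaches from about 0.25 to 0.8 m from the base axis. Payload 8.5 kg.
Tool frame: the origin (TCP) lies on the centre line of the jaws, within the pads' length; the fingertips stand 25 mm ahead of it and the grasp point (between the pads) lies 6 mm ahead of it (arm.tip_reach is the distance from the TCP to the fingertips, in m); z points along the fingers, y is the line along which they close (so a half turn about z gives the same grasp; the last joint's range is limited). The gripper opens to 85 mm and grips with 20 to 120 N. Pads are 22 mm wide; open, the fingers measure 114 mm over their backs; the gripper's body (76 mm by 85 mm) begins 54 mm behind the grasp point. The pads swing forward as they close: fully open they stand 13 mm farther back than shut.
Start: joints at [-1.206, 0.238, -0.013, 1.319, 0, 1.571], TCP at [0.187, -0.49, 0.256] pointing down, gripper open.
Joint ranges: [-2.66, 2.66], [-1.03, 1.9], [-1.14, 1.46], [-1.82, 2.27], [-1.45, 1.34], [-3.14, 3.14]. Speed limits (rad/s): [2.22, 2.22, 2.79, 3.14, 3.14, 3.14].

### API

Orientations are given as a unit quaternion [x, y, z, w].
In Python, from station import arm gives the robot as it stands. The module is installed in compiled form; this text tells all that it offers.
- The arm moves only by the shell command python3 -m jog 'ROWS' [OPENING] [FORCE]. ROWS is JSON, a list of rows, each a list of 6 numbers: the shift along the tool's x, y, z in units of 50 mm (1.0 is 50 mm), then the turn, a rotation vector about the tool's x, y, z in units of 6 degrees (1.0 is 6 degrees). A call has 1 to 20 rows; each row shifts and turns the commanded pose from where the row before left it, along the tool's axes as they then stand; what a row does not reach is not made up. A row lasts 1/10 s, in which the tool goes at most 50 mm and 8.59 degrees, less where a joint would pass 70% of its speed; a pose out of reach is approached as far as the arm can. A call is refused whole if a number of a shift passes 1 or a number of a turn 1, either way. A call with a gripper value outside its range is refused whole. OPENING is the gripper's target within -1 to 1 (shut at 1, half-way at 0, fully open at -1), set as the call begins (- or left out, the last holds). The fingers move at their own pace and stop on an object; FORCE is the grip in N (left out, the last holds). Time passes only in rows, so rows that do not move let the fingers close. It gives the time, the measured TCP pose, the force, the opening and the grip force at its end, in the units of the state.
- arm.read_state(): the state, without advancing time (a new reading comes with each control period).
- arm.capture(name): name is "scene" or "top" or "wrist"; returns a dict with "image" (420x560x3 uint8, blue, green, red), "fx", "fy", "cx", "cy" (pixels), "rvec" (rotation vector, rad) and "tvec" (3), from world to camera coordinates, as OpenCV has them. Camera axes: x right, y down, z forward; pixel columns grow to the right and rows downward; lengths in m; the calibration is good to about 2 mm. A picture is of the moment at which its call begins. There is no depth.
- arm.sign_off(): hands the job in; it is judged then, once.
Trained networks look in a picture, given as the dict that the camera call returned (one of the last four; its "shot" number tells which), for a name from the list of things; names that differ only in an ending like _2 or _b are one class to them, and where a whole thing is asked for, a point or a joint stands for the part that bears it (a point fixed in the world has none). Each returns a list of dicts, best first, with "score" (0 to 1); they miss things now and then, are a little off and sometimes report something else, mostly with a low value. They report only what shows in the picture. A call takes as long as a camera call.
- arm.look_for(label, picture): "xy" ([column, row] in pixels, amid what is visible of it).
- arm.mark_of(label, picture): "xy" ([column, row] in pixels: a listed point, or the origin of a listed thing).
The state is a dict: "clock": time; "qpos": joint angles; "joint_vel": joint speeds; "joint_torque": joint torques, N m; "eef_pos": TCP position; "orientation": TCP orientation; "contact_force": force on the tool from outside, world axes, zero at the start; "wrist_torque": the same for the moment, N m; "grip_width": finger opening in m; "grasp_force": force on a finger pad.
Only numpy, scipy, OpenCV 4.12 (cv2) and the standard library are available. Lean on these libraries where they do the work, as an engineer would, in place of code of your own. Each camera call takes 0.05 s, during which the arm holds its last target. There are 200 camera calls.

### The job

Load the green dressing machine and start it. With the speckled dressing stick held in the gripper, nudge the grey-green whetstone into the yellow-rimmed feed mouth until it meets the stop hidden inside, without ramming it, then lay the stick down on the bench away from the mouth. Then turn the red key clockwise past RUN (green dot) all the way to START (orange dot), keep it there for about a second, and let it spring back so that it is left at RUN; leave the spanner, oil bottle and paste tin where they are.

Things in the scene. Friction and masses are not known exactly. Their poses are not given: they have to be found in the camera images.
- machine: Green bench machine, fixed; position and yaw vary. Origin at bench level in the middle of the feed mouth; x points into the feed tunnel, y left, z up. The low snout over the tunnel (x 0 to 115 mm, y within 39 mm) is 50 mm high; the housing (x 115 to 235, y -75 to 160 mm) 95 mm high; the grey switch box with the key (x 0 to 118, y 49 to 161 mm) 56 mm high.
- mouth (a point): Middle of the tunnel floor at the yellow-rimmed mouth, 4 mm above the bench; x points into the tunnel. The tunnel is 50 mm wide and 36 mm high inside. Its floor is a dark steel bed plate, 80 mm wide, top 4 mm above the bench, that reaches 95 mm out in front of the mouth.
- stone: Grey-green two-grit whetstone, loose, 45 x 130 x 22 mm, 0.23 to 0.46 kg. It lies on the bed plate, its front part already in the tunnel, its tail 55 to 85 mm out of the mouth. Origin at the centre of its underside; long axis y, +y points into the tunnel. When home, its tail is 12 to 30 mm inside the mouth, under the roof.
- stone_nose (a point): Centre of the stone's leading end face (inside the tunnel).
- stone_tail (a point): Centre of the stone's rear end face, the one to push.
- stop_face (a point): Centre of the front face of the fixed steel stop hidden in the tunnel, 142 to 160 mm behind the mouth (varies); x points into the tunnel. The stone is home when its leading face touches this face: the push turns hard there. Sliding the stone until then takes about 1 to 5 N.
- stick: Speckled light grey dressing stick, loose, 25 x 100 x 25 mm, 0.11 kg, lying on the bench to the right of the machine's front, long axis = its y. Origin at the centre of its underside.
- stick_mid (a point): Centre of the stick.
- key_axis (a point): Point on the key's vertical turning axis, in the middle of the red wing's height (94 mm above the bench).
- key_pointer (a point): Centre of the end of the red wing's pointer half (white line on top), 42 mm from the axis. The key is a red wing 84 mm long, 16 mm thick, 80 to 108 mm above the bench, centred on the axis, turning flat; pinch it from above or push either half sideways. At OFF it points at the white dot, along the machine's -x.
- key_barrel (a joint): First part of the key's turn, rad, clockwise from above: 0 = OFF (white dot), 0.8 = RUN (green dot, end stop of this part). Stays where it is left (friction 0.07 Nm). Starts between 0 and 0.2.
- key (a joint): Further clockwise turn of the key beyond key_barrel, rad: 0 = not in START, 0.6 = fully at START (orange dot, hard end). Sprung: 0.10 Nm to leave 0, 0.20 Nm at 0.6; springs back to 0 when let go. The barrel reaches RUN before this part moves. The pointer's angle from OFF is key_barrel + key.
- spanner: Bright steel open-ended spanner, loose, 42 x 199 x 8 mm, lying at the right edge of the bench, lengthways; leave alone.
- oil_bottle: Cream oil bottle with a red nozzle, loose, 48 x 48 x 140 mm, standing at the left back; leave alone.
- paste_tin: Green round tin, loose, 72 mm wide, 25 mm high, left of the vice; leave alone.

How it is judged:
By the outcome, as a careful person would: the job done as asked, in the order asked, and still so for the second after the job is handed in, with the robot touching nothing.
It also fails if it takes over 58 s, if anything falls off the work surface, if the arm or the gripper's body presses on something with over 40 N, if the wrist force passes 120 N, or if a joint passes its speed limit or range.

## Working session

There is one attempt and no reset: what is moved stays moved. The work goes in short steps, Python scripts to look and compute and a shell command to move; the robot and the scene stay as the last step left them, time stands still between calls to the robot, and variables do not carry over. Pictures are saved under pics/ and viewed, at most 10 in all, crops included, and the job is handed in when it is done.

```bash
mkdir -p pics; cat > h.py <<'E'
import numpy as np, cv2
from scipy.spatial.transform import Rotation as R
from station import arm
def cap(n,save=None):
    p=arm.capture(n)
    if save: cv2.imwrite('pics/'+save+'.png',p['image'])
    return p
def ray(p,xy):
    K=np.array([[p['fx'],0,p['cx']],[0,p['fy'],p['cy']],[0,0,1.]])
    Rm=R.from_rotvec(np.ravel(p['rvec'])).as_matrix(); t=np.ravel(p['tvec'])
    return -Rm.T@t, Rm.T@np.linalg.solve(K,[xy[0],xy[1],1])
def at_z(p,xy,z):
    o,d=ray(p,xy); return o+d*(z-o[2])/d[2]
def proj(p,X):
    K=np.array([[p['fx'],0,p['cx']],[0,p['fy'],p['cy']],[0,0,1.]])
    return cv2.projectPoints(np.array([X],float),np.array(p['rvec'],float),np.array(p['tvec'],float),K,None)[0].ravel()
E
python3 - <<'E'
from h import *
np.set_printoptions(precision=4,suppress=True)
Z=dict(machine=0,mouth=.004,stone_tail=.015,stick=0,stick_mid=.0125,key_axis=.094,key_pointer=.094,spanner=0,oil_bottle=0,paste_tin=0)
P={n:cap(n,n) for n in('top','scene')}
for n,p in P.items():
  for k,z in Z.items():
    r=arm.mark_of(k,p)
    print(n,k,[(np.round(a['xy'],1),round(a['score'],2),at_z(p,a['xy'],z)[:2]) for a in r[:2]])
s=arm.read_state();print(s['eef_pos'],R.from_quat(s['orientation']).as_matrix(),s['grip_width'],s['clock'],arm.tip_reach)
E
```

```text
top machine [(array([310.9, 199. ]), 0.64, array([ 0.6206, -0.0679])), (array([308. , 197.7]), 0.32, array([ 0.6244, -0.0601]))]
top mouth [(array([309.1, 196.3]), 0.84, array([ 0.6277, -0.0631])), (array([365.5, 263.5]), 0.61, array([ 0.4428, -0.2077]))]
top stone_tail [(array([313.9, 227.8]), 0.82, array([ 0.5415, -0.0727])), (array([367. , 265.8]), 0.39, array([ 0.4369, -0.2098]))]
top stick [(array([309.4, 200.2]), 0.67, array([ 0.6174, -0.0637])), (array([269.3, 176.8]), 0.55, array([0.6847, 0.0434]))]
top stick_mid [(array([365.1, 263.4]), 0.65, array([ 0.4433, -0.2054]))]
top key_axis [(array([269.3, 179. ]), 0.57, array([0.6646, 0.0398]))]
top key_pointer [(array([265.8, 195.6]), 0.64, array([0.6225, 0.0497]))]
top spanner [(array([399.7, 203.9]), 0.95, array([ 0.6003, -0.3073])), (array([264.6, 190.5]), 0.51, array([0.6475, 0.0572]))]
top oil_bottle [(array([173.7, 156.4]), 0.58, array([0.749 , 0.3041]))]
top paste_tin [(array([179.4, 265.6]), 0.86, array([0.451 , 0.2911]))]
scene machine [(array([283.1, 227.4]), 0.86, array([ 0.6214, -0.0674])), (array([246.4, 215.6]), 0.51
[... 300 characters left out ...]
))]
scene stick_mid [(array([384.7, 223.1]), 0.71, array([ 0.4327, -0.2175]))]
scene key_axis [(array([238.5, 210.6]), 0.81, array([0.6613, 0.0358])), (array([245.4, 217.5]), 0.38, array([0.633 , 0.0442]))]
scene key_pointer [(array([246.6, 214. ]), 0.92, array([0.6393, 0.0337])), (array([284.6, 227.2]), 0.53, array([0.5476, 0.0178]))]
scene spanner [(array([340.7, 185.4]), 0.85, array([ 0.6104, -0.3057])), (array([237.2, 211.7]), 0.2, array([ 0.7519, -0.0437]))]
scene oil_bottle []
scene paste_tin [(array([282.9, 226.5]), 0.16, array([ 0.6239, -0.0697]))]
[ 0.1873 -0.4904  0.2563] [[ 0.9342  0.3568 -0.    ]
 [ 0.3568 -0.9342  0.    ]
 [-0.     -0.     -1.    ]] 0.08560951476818705 1.1 0.025
```

View pics/top.png

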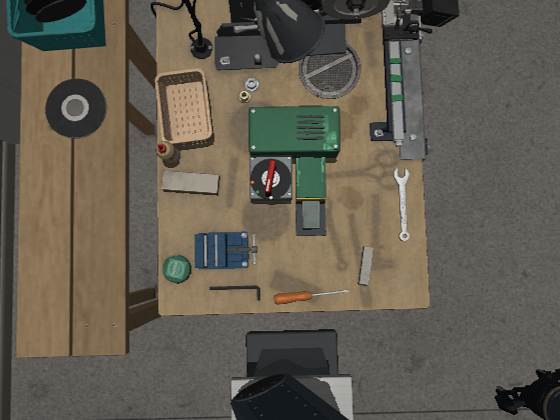

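View pics/scene.png

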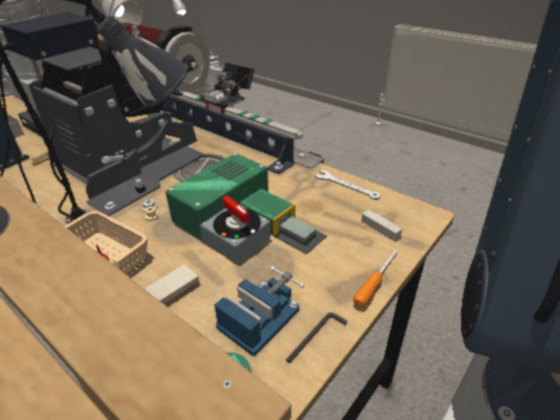

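The top view shows the stick at about (366,266), the stone's tail at (312,229), the mouth at (310,199), and the key at (270,180) with its pointer end at (266,196). The light block at (190,183) is a decoy. I'll move above the stick first.

```bash
python3 -m jog '[[0.8,-0.45,0,0,0,0],[0.8,-0.45,0,0,0,0],[0.8,-0.45,0,0,0,0],[0.8,-0.45,0,0,0,0],[0.8,-0.45,0,0,0,0],[0.8,-0.45,0,0,0,0],[0.8,-0.45,0,0,0,0],[0.8,-0.45,0,0,0,0],[0,0,0,0,0,1],[0,0,0,0,0,1],[0,0,0,0,0,1],[0,0,0,0,0,1],[0,0,0,0,0,1],[0,0,0,0,0,0]]' -1
python3 - <<'E'
from h import *
np.set_printoptions(precision=4,suppress=True)
p=cap('wrist','w1')
for k,z in dict(stick=0,stick_mid=.0125,stone_tail=.015,mouth=.004,key_pointer=.094).items():
    print(k,[(np.round(a['xy'],1),round(a['score'],2),at_z(p,a['xy'],z)[:2]) for a in arm.mark_of(k,p)[:2]])
print(ray(p,[280,210]))
s=arm.read_state();print(s['eef_pos'],R.from_quat(s['orientation']).as_matrix()[:,0])
E
```

```text
clock: 2.5
eef_pos: [0.422, -0.2081, 0.2563]
orientation: [0.997, -0.08, -0.0, -0.0]
contact_force: [0.6, -0.2, 0.4]
grip_width: 0.0855
grasp_force: 0.0
stick [(array([271.2, 162.2]), 0.63, array([ 0.4391, -0.2076]))]
stick_mid [(array([272. , 162.8]), 0.85, array([ 0.44  , -0.2087]))]
stone_tail [(array([127.,  93.]), 0.79, array([ 0.5403, -0.0655]))]
mouth [(array([114.5,  15.7]), 0.75, array([ 0.6179, -0.0699]))]
key_pointer []
(array([ 0.4911, -0.2186,  0.3751]), array([-0.2884,  0.0251, -0.9575]))
[ 0.422  -0.2081  0.2563] [ 0.9876 -0.1568 -0.0001]
```

View pics/w1.png

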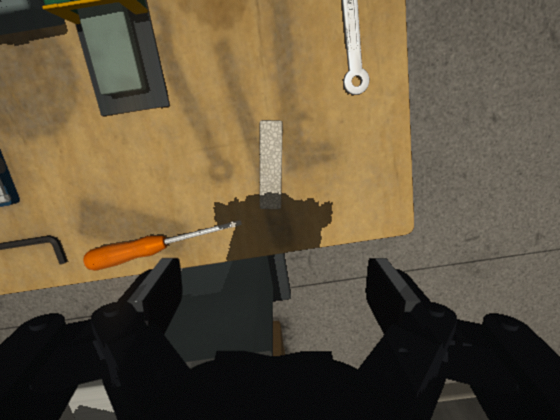

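The wrist view shows the stick from (271,121) to (271,207), lined up with the tool. The stone's tail is at (125,95) and the bed plate's front corners are at (102,115) and (168,106).

```bash
python3 - <<'E'
from h import *
np.set_printoptions(precision=4,suppress=True)
p=cap('wrist')
g=cv2.cvtColor(p['image'],cv2.COLOR_BGR2HSV)
m=((g[...,1]<50)&(g[...,2]>90)).astype(np.uint8); m[:,:235]=0;m[:,310:]=0;m[:100]=0;m[225:]=0
m=cv2.morphologyEx(m,cv2.MORPH_CLOSE,np.ones((5,5)))
c=max(cv2.findContours(m,0,2)[0],key=cv2.contourArea);r=cv2.minAreaRect(c);print(r)
b=cv2.boxPoints(r);print(b)
for q in b: print(at_z(p,q,.025)[:2])
def yaw(a,b,z):
    A,B=at_z(p,a,z),at_z(p,b,z);d=B-A;print(A[:2],B[:2],np.degrees(np.arctan2(d[1],d[0])),np.hypot(*d[:2]))
yaw([168,106],[147,0],.004); yaw([145,92],[128,10],.026);yaw([103,97],[80,17],.026);yaw([103,97],[145,92],.026);yaw([102,115],[168,106],.004)
E
```

```text
((270.5, 158.0), (74.0, 21.0), 90.0)
[[260. 121.]
 [281. 121.]
 [281. 195.]
 [260. 195.]]
[ 0.4884 -0.2034]
[ 0.4849 -0.2258]
[ 0.4034 -0.2135]
[ 0.4072 -0.1895]
[ 0.5207 -0.1024] [ 0.6261 -0.107 ] -2.4881936391633213 0.10551624341887439
[ 0.5364 -0.0889] [ 0.6127 -0.0928] -2.953663744232313 0.07641074098611808
[ 0.5385 -0.0437] [ 0.6142 -0.0442] -0.33201411181884527 0.07571739056389755
[ 0.5385 -0.0437] [ 0.5364 -0.0889] -92.68633897765991 0.045215451062937215
[ 0.523  -0.0256] [ 0.5207 -0.1024] -91.68850487905013 0.0768062276786554
```

```bash
python3 -m jog '[[-0.18,-0.08,0.9,0,0,0],[0,0,0.9,0,0,0],[0,0,0.9,0,0,0],[0,0,0.9,0,0,0],[0,0,0.6,0,0,0],[0,0,0.3,0,0,0],[0,0,0,0,0,0],[0,0,0,0,0,0]]' -0.3; python3 -m jog '[[0,0,0,0,0,0],[0,0,0,0,0,0],[0,0,0,0,0,0],[0,0,0,0,0,0],[0,0,0,0,0,0],[0,0,0,0,0,0]]' 1 50
```

```text
clock: 3.65
eef_pos: [0.4139, -0.2028, 0.0316]
orientation: [0.997, -0.079, -0.0, -0.0]
contact_force: [-0.3, -0.0, 0.2]
grip_width: 0.056
grasp_force: 0.0
clock: 4.25
eef_pos: [0.4146, -0.2032, 0.0325]
orientation: [0.997, -0.079, 0.001, 0.0]
contact_force: [-1.1, -0.2, 5.6]
grip_width: 0.0238
grasp_force: 49.3
```

```bash
python3 -m jog '[[0,0,-0.6,0,0,0],[0,0,-0.8,0,0,-0.6],[0,-0.7,0,0,0,-0.55],[0.1,-0.75,0,0,0,0],[0.15,-0.75,0,0,0,0],[0,-0.63,0,0,0,0],[0,0,0,0,0,0],[0,0,0,0,0,0]]'
python3 - <<'E'
from h import *
np.set_printoptions(precision=4,suppress=True)
p=cap('wrist','w2')
for k,z in dict(stone_tail=.015,mouth=.004,machine=0,key_axis=.094,key_pointer=.094).items():
    print(k,[(np.round(a['xy'],1),round(a['score'],2),at_z(p,a['xy'],z)[:2]) for a in arm.mark_of(k,p)[:2]])
s=arm.read_state();print(s['eef_pos'],R.from_quat(s['orientation']).as_matrix()[:,0],s['contact_force'],s['clock'])
E
```

```text
clock: 5.05
eef_pos: [0.4339, -0.0614, 0.1018]
orientation: [1.0, -0.018, 0.0, 0.0]
contact_force: [0.6, -0.3, -1.2]
grip_width: 0.0236
grasp_force: 49.6
stone_tail [(array([274.7,  51.5]), 0.97, array([ 0.5411, -0.0654]))]
mouth [(array([273.8, 212. ]), 0.32, array([ 0.4371, -0.0612]))]
machine []
key_axis []
key_pointer []
[ 0.4336 -0.0627  0.1013] [ 0.9992 -0.0398 -0.    ] [ 0.1107  0.4868 -0.1461] 5.35
```

View pics/w2.png

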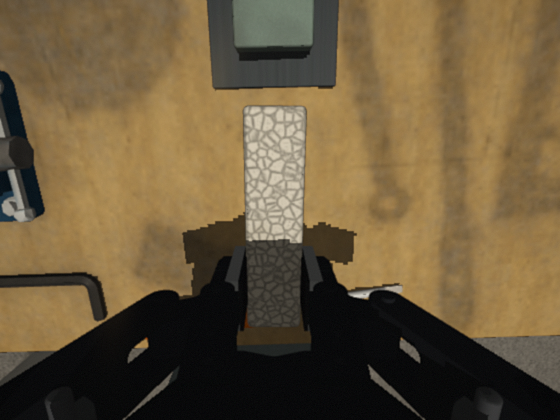

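The wrist view shows the stick held straight, its front edge at row 106, columns 244–306. The bed plate's front edge is at row 87, columns 213–336, and the stone's tail is at row 50, columns 234–312. All three are parallel.

```bash
python3 - <<'E'
from h import *
np.set_printoptions(precision=4,suppress=True)
p=cap('wrist')
s=arm.read_state();T=R.from_quat(s['orientation']).as_matrix();e=np.array(s['eef_pos'])
for n,q,z in [('tipL',[244,107],.094),('tipR',[306,107],.094),('bedL',[213,87],.004),('bedR',[336,86],.004),('bedLt',[209,2],.004),('bedRt',[339,2],.004),('stL',[236,50],.026),('stR',[311,50],.026),('stLt',[234,2],.026),('stRt',[313,2],.026)]:
    X=at_z(p,q,z);print(n,X,(T.T@(X-e))[:2])
E
```

```text
tipL [ 0.5074 -0.0536  0.094 ] [ 0.0734 -0.0119]
tipR [ 0.5065 -0.0775  0.094 ] [0.0734 0.012 ]
bedL [ 0.5233 -0.0264  0.004 ] [ 0.0882 -0.0398]
bedR [ 0.5208 -0.1061  0.004 ] [0.0888 0.04  ]
bedLt [ 0.5715 -0.0285  0.004 ] [ 0.1364 -0.0396]
bedRt [ 0.5684 -0.1072  0.004 ] [0.1365 0.0392]
stL [ 0.5403 -0.0451  0.026 ] [ 0.1059 -0.0217]
stR [ 0.5386 -0.0875  0.026 ] [0.1059 0.0207]
stLt [ 0.564  -0.0458  0.026 ] [ 0.1297 -0.022 ]
stRt [ 0.5624 -0.0887  0.026 ] [0.1297 0.021 ]
```

```bash
python3 -m jog '[[0,0,0.6,0,0,0],[0,0,0.44,0,0,0],[0,0,0.2,0,0,0],[0.2,0,0,0,0,0],[0.2,0,0,0,0,0],[0.1,0,0,0,0,0],[0,0,0,0,0,0],[0,0,0,0,0,0]]'; python3 -m jog '[[0.04,0,0,0,0,0],[0.04,0,0,0,0,0],[0.04,0,0,0,0,0],[0.04,0,0,0,0,0],[0.04,0,0,0,0,0],[0.04,0,0,0,0,0],[0.04,0,0,0,0,0],[0.04,0,0,0,0,0],[0.04,0,0,0,0,0],[0.04,0,0,0,0,0],[0.04,0,0,0,0,0],[0.04,0,0,0,0,0],[0.04,0,0,0,0,0],[0.04,0,0,0,0,0]]'
```

```text
clock: 6.2
eef_pos: [0.459, -0.0629, 0.0397]
orientation: [1.0, -0.019, 0.0, -0.0]
contact_force: [-1.0, 0.8, -0.8]
grip_width: 0.0235
grasp_force: 49.6
clock: 7.6
eef_pos: [0.4868, -0.064, 0.0393]
orientation: [1.0, -0.019, -0.0, -0.0]
contact_force: [-2.4, -0.2, -1.1]
grip_width: 0.0236
grasp_force: 49.7
```

```bash
python3 -m jog '[[0.05,0,0,0,0,0],[0.05,0,0,0,0,0],[0.05,0,0,0,0,0],[0.05,0,0,0,0,0],[0.05,0,0,0,0,0],[0.05,0,0,0,0,0],[0.05,0,0,0,0,0],[0.05,0,0,0,0,0],[0.05,0,0,0,0,0],[0.05,0,0,0,0,0],[0.05,0,0,0,0,0],[0.05,0,0,0,0,0],[0.05,0,0,0,0,0],[0.05,0,0,0,0,0],[0.05,0,0,0,0,0],[0.05,0,0,0,0,0],[0.05,0,0,0,0,0],[0.05,0,0,0,0,0],[0.05,0,0,0,0,0],[0.05,0,0,0,0,0]]'; python3 -m jog '[[0.03,0,0,0,0,0],[0.03,0,0,0,0,0],[0.03,0,0,0,0,0],[0.03,0,0,0,0,0],[0.03,0,0,0,0,0],[0.03,0,0,0,0,0],[0.03,0,0,0,0,0],[0.03,0,0,0,0,0],[0.02,0,0,0,0,0],[0,0,0,0,0,0]]'
```

```text
clock: 9.6
eef_pos: [0.5368, -0.0659, 0.0393]
orientation: [1.0, -0.019, -0.0, -0.0]
contact_force: [-2.2, 0.2, -0.8]
grip_width: 0.0238
grasp_force: 49.7
clock: 10.6
eef_pos: [0.5499, -0.0664, 0.0393]
orientation: [1.0, -0.019, 0.0, -0.0]
contact_force: [-0.4, 0.4, -1.3]
grip_width: 0.0241
grasp_force: 49.7
```

```bash
for i in 1; do :; done; python3 -m jog '[[0.02,0,0,0,0,0],[0.02,0,0,0,0,0],[0.02,0,0,0,0,0],[0.02,0,0,0,0,0]]' | grep -E 'eef|contact'; python3 -m jog '[[0.02,0,0,0,0,0],[0.02,0,0,0,0,0],[0.02,0,0,0,0,0]]'| grep -E 'eef|contact'
```

```text
eef_pos: [0.5537, -0.0665, 0.0393]
contact_force: [-2.4, 0.4, -0.8]
eef_pos: [0.5567, -0.0666, 0.0393]
contact_force: [-1.1, 0.2, -1.0]
```

```bash
python3 -m jog '[[0.02,0,0,0,0,0],[0.02,0,0,0,0,0],[0.02,0,0,0,0,0]]' | grep -E 'eef|contact'; python3 -m jog '[[0.02,0,0,0,0,0],[0.02,0,0,0,0,0]]'| grep -E 'eef|contact'
```

```text
eef_pos: [0.5572, -0.0667, 0.0389]
contact_force: [-12.9, 0.3, 5.7]
eef_pos: [0.5573, -0.0667, 0.0384]
contact_force: [-18.8, -0.4, 6.1]
```

```bash
python3 -m jog '[[-0.1,0,0,0,0,0],[-0.5,0,0,0,0,0],[-0.8,0,0,0,0,0],[-0.8,0,0,0,0,0],[-0.2,0,-0.8,0,0,0],[0,0,-0.4,0,0,0],[0,0,0,0,0,0]]'
python3 - <<'E'
from h import *
cap('wrist','w3')
t=cap('top'); s=cap('scene')
a=cv2.resize(t['image'][140:260,220:340],None,fx=4,fy=4,interpolation=2);b=cv2.resize(s['image'][180:260,220:340],None,fx=3.2,fy=3.2,interpolation=2)
im=np.zeros((480,800,3),np.uint8);b=b[:,:320];a=a[:,:480];im[:a.shape[0],:480]=a;im[:b.shape[0],480:480+b.shape[1]]=b;cv2.imwrite('pics/chk.png',im)
E
```

```text
clock: 12.5
eef_pos: [0.444, -0.0626, 0.1023]
orientation: [1.0, -0.019, 0.004, 0.0]
contact_force: [1.6, -0.1, -1.8]
grip_width: 0.0242
grasp_force: 49.7
```

View pics/w3.png

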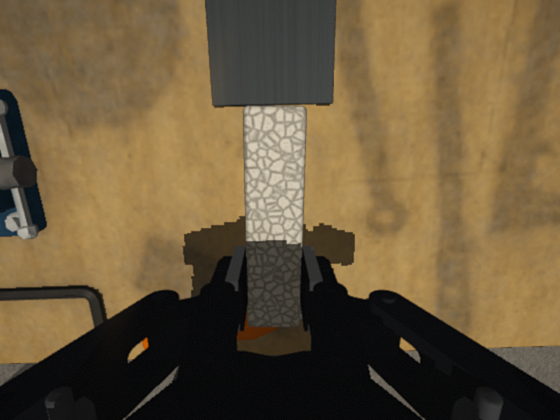

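View pics/chk.png

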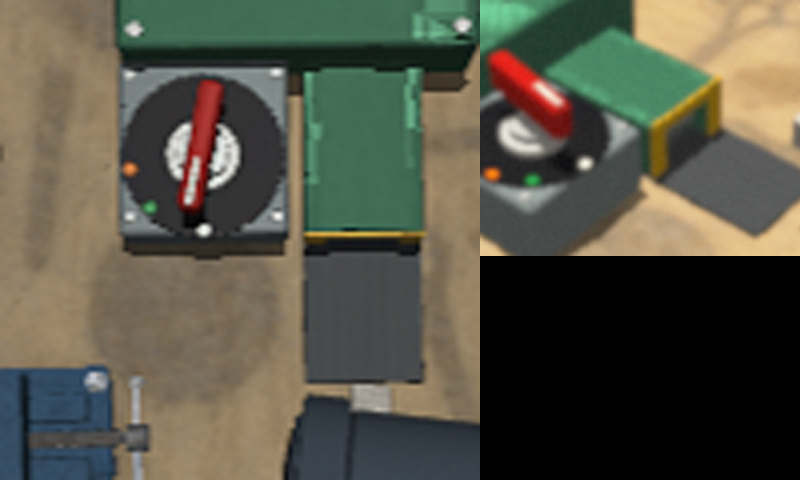

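The bed plate is empty, so the stone is inside the mouth. The stick hasn't slipped in the grip. Next I'll lay it down near its original spot.

```bash
python3 -m jog '[[0,0.6,0,0,0,0],[0,0.8,0,0,0,0],[0,0.8,0,0,0,0],[0,0.6,0,0,0,0],[0,0,0.5,0,0,0],[0,0,0.5,0,0,0],[0,0,0.2,0,0,0],[0,0,0.1,0,0,0],[0,0,0.04,0,0,0],[0,0,0,0,0,0],[0,0,0,0,0,0]]'
```

```text
clock: 13.75
eef_pos: [0.4369, -0.2021, 0.0328]
orientation: [1.0, -0.019, 0.0, 0.0]
contact_force: [0.1, -0.2, -1.5]
grip_width: 0.0237
grasp_force: 49.8
```

```bash
python3 -m jog '[[0,0,0.014,0,0,0],[0,0,0,0,0,0]]' | grep contact; python3 -m jog '[[0,0,0,0,0,0],[0,0,0,0,0,0],[0,0,0,0,0,0],[0,0,0,0,0,0]]' -0.3; python3 -m jog '[[0,0,-0.5,0,0,0],[0,0,-0.9,0,0,0],[0,0,-0.9,0,0,0],[0,0,-0.9,0,0,0],[0,0,-0.9,0,0,0],[0,0,0,0,0,0]]'
python3 - <<'E'
from h import *
np.set_printoptions(precision=4,suppress=True)
p=cap('wrist'); t=cap('top','t2'); s=cap('scene')
for n,q in (('w',p),('t',t),('s',s)):
  for k,z in dict(stick_mid=.0125,mouth=.004,key_axis=.094,key_pointer=.094).items():
    print(n,k,[(np.round(a['xy'],1),round(a['score'],2),at_z(q,a['xy'],z)[:2]) for a in arm.mark_of(k,q)[:1]])
# red wing from top
for n,q in (('t',t),('s',s)):
  g=cv2.cvtColor(q['image'],cv2.COLOR_BGR2HSV)
  m=(((g[...,0]<6)|(g[...,0]>174))&(g[...,1]>150)&(g[...,2]>60)).astype(np.uint8)
  box=(255,290,150,210) if n=='t' else (215,260,185,230)
  mm=np.zeros_like(m);mm[box[2]:box[3],box[0]:box[1]]=m[box[2]:box[3],box[0]:box[1]]
  ys,xs=np.nonzero(mm);r=cv2.minAreaRect(np.c_[xs,ys].astype(np.float32));print(r)
  for c in cv2.boxPoints(r): print(c,at_z(q,c,.108)[:2])
E
```

```text
contact_force: [-2.6, 1.2, 9.1]
clock: 14.35
eef_pos: [0.4363, -0.2021, 0.0315]
orientation: [1.0, -0.019, -0.0, -0.0]
contact_force: [-0.6, 1.2, 0.3]
grip_width: 0.0555
grasp_force: 0.0
clock: 14.95
eef_pos: [0.4386, -0.2032, 0.2423]
orientation: [1.0, -0.019, 0.004, 0.002]
contact_force: [0.6, 0.1, 0.5]
grip_width: 0.0554
grasp_force: 0.0
w stick_mid [(array([273.1, 160.3]), 0.92, array([ 0.4632, -0.204 ]))]
w mouth [(array([130.7,  12.3]), 0.98, array([ 0.6169, -0.0658]))]
w key_axis [(array([131.1,  10.4]), 0.62, array([ 0.5906, -0.1012]))]
w key_pointer []
t stick_mid [(array([363.7, 256.4]), 0.8, array([ 0.4619, -0.2025]))]
t mouth [(array([309.1, 199.3]), 0.57, array([ 0.6195, -0.0628]))]
t key_axis [(array([269.3, 178. ]), 0.97, array([0.6671, 0.0397]))]
t key_pointer [(array([264.8, 193.5]), 0.52, array([0.6279, 0.0521]))]
s stick_mid [(array([372.2, 220.1]), 0.91, array([ 0.4614, -0.2093]))]
s mouth [(array([287.8, 224.3]), 0.94, array([ 0.6168, -0.0798]))]
s key_axis [(array([237. , 210.7]), 0.9, array([0.6637, 0.0381]))]
s key_pointer [(array([246.2, 212.9]), 0.69, array([0.6426, 0.0314]))]
((269.6783752441406, 175.93873596191406), (6.268255710601807, 32.5575065612793), 10.784297943115234)
[263.5536 191.3436] [0.6317 0.0543]
[269.6456 159.3611] [0.7123 0.0371]
[275.8031 160.5339] [0.7088 0.0216]
[269.7112 192.5164] [0.6283 0.039 ]
((235.45899963378906, 209.04916381835938), (34.5699577331543, 11.779393196105957), 39.80556869506836)
[218.4098 202.5082] [0.7024 0.0545]
[225.9508 193.459 ] [0.7139 0.02  ]
[252.5082 215.5901] [0.6129 0.0428]
[244.9672 224.6393] [0.6049 0.0742]
```

```bash
python3 - <<'E'
from h import *
np.set_printoptions(precision=3,suppress=True)
t=cap('top')
for z in (0.1,.2,.3,.4,.5): print(z,at_z(t,[275,60],z),at_z(t,[320,40],z))
s=arm.read_state();print(s['qpos'],s['eef_pos'])
# camera point when over key
print(proj(t,[.75,.03,.4]), proj(cap('scene'),[.75,.03,.4]),proj(cap('scene'),[.9,.05,.4]))
E
```

```text
0.1 [0.973 0.017 0.1  ] [ 1.022 -0.101  0.1  ]
0.2 [0.933 0.015 0.2  ] [ 0.979 -0.094  0.2  ]
0.3 [0.894 0.012 0.3  ] [ 0.935 -0.087  0.3  ]
0.4 [0.854 0.01  0.4  ] [ 0.892 -0.079  0.4  ]
0.5 [0.814 0.008 0.5  ] [ 0.848 -0.072  0.5  ]
[-0.434  0.171 -0.152  1.248  0.     2.746] [ 0.436 -0.202  0.237]
[266.213 112.15 ] [193.35   58.772] [135.824  47.561]
```

```bash
python3 -m jog '[[0,0,0,0,0,-1],[0,0,0,0,0,-1],[0,0,0,0,0,-1],[0,0,0,0,0,-1],[0,0,0,0,0,-1],[0,0,0,0,0,-1],[0,0,0,0,0,-1],[0,0,0,0,0,-1],[0,0,0,0,0,-1],[0,0,0,0,0,-1],[0,0,0,0,0,-1],[0,0,0,0,0,-1],[0,0,0,0,0,-1],[0,0,0,0,0,-1],[0,0,0,0,0,-1],[0,0,0,0,0,-1],[0,0,0,0,0,-1],[0,0,0,0,0,-1],[0,0,0,0,0,-1],[0,0,0,0,0,-1]]' >/dev/null
python3 -m jog '[[0,0,0,0,0,-1],[0,0,0,0,0,-1],[0,0,0,0,0,-1],[0,0,0,0,0,-1],[0,0,0,0,0,-1],[0,0,0,0,0,-1],[0,0,0,0,0,-1],[0,0,0,0,0,-1],[0,0,0,0,0,-0.4],[-0.5,0.81,0,0,0,0],[-0.5,0.81,0,0,0,0],[-0.5,0.81,0,0,0,0],[-0.5,0.81,0,0,0,0],[-0.5,0.81,0,0,0,0],[-0.5,0.81,0,0,0,0],[-0.5,0.81,0,0,0,0],[0,0,0,0,0,0],[0,0,0,0,0,0]]' -0.3
python3 - <<'E'
from h import *
np.set_printoptions(precision=4,suppress=True)
p=cap('wrist','w4')
for k,z in dict(mouth=.004,key_axis=.094,key_pointer=.094).items():
    print(k,[(np.round(a['xy'],1),round(a['score'],2),at_z(p,a['xy'],z)[:2]) for a in arm.mark_of(k,p)[:1]])
g=cv2.cvtColor(p['image'],cv2.COLOR_BGR2HSV)
m=(((g[...,0]<6)|(g[...,0]>174))&(g[...,1]>150)&(g[...,2]>60)).astype(np.uint8)
c=max(cv2.findContours(m,0,2)[0],key=cv2.contourArea);r=cv2.minAreaRect(c);print(r)
for q in cv2.boxPoints(r): print(q,at_z(p,q,.108)[:2])
s=arm.read_state();print(s['qpos'],s['eef_pos'],R.from_quat(s['orientation']).as_matrix()[:,0])
E
```

```text
clock: 19.65
eef_pos: [0.6658, 0.0406, 0.2355]
orientation: [0.102, 0.995, -0.0, -0.001]
contact_force: [0.4, -0.5, 0.1]
grip_width: 0.0555
grasp_force: 0.0
mouth [(array([172.5, 157.9]), 0.75, array([ 0.6169, -0.0642]))]
key_axis [(array([269.6, 206.4]), 0.85, array([0.669, 0.037]))]
key_pointer [(array([272.4, 158.7]), 0.71, array([0.6291, 0.0478]))]
((271.5, 209.0), (98.0, 19.0), 90.0)
[262. 160.] [0.6267 0.04  ]
[281. 160.] [0.6297 0.0546]
[281. 258.] [0.7124 0.0381]
[262. 258.] [0.7091 0.0221]
[ 0.058   0.4936  0.3259  1.4029 -0.      0.2651] [0.665  0.0386 0.2371] [-0.9786  0.2056 -0.0002]
```

View pics/w4.png

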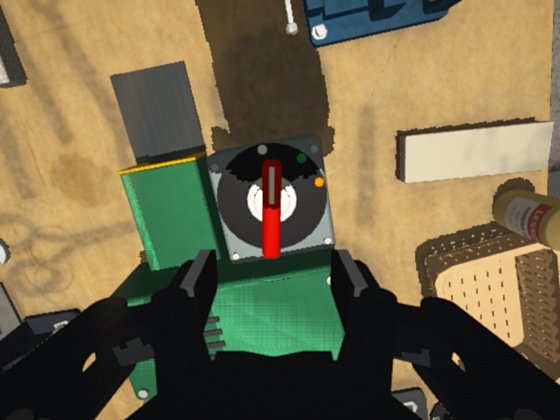

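The wing is straight under the gripper, centred at (271,209), with the white-line pointer end at (272,160) close to the white dot. I'll descend, pinch it and turn.

```bash
python3 -m jog '[[-0.09,0.02,0.6,0,0,0],[0,0,0.8,0,0,0],[0,0,0.7,0,0,0],[0,0,0.4,0,0,0],[0,0,0.24,0,0,0],[0,0,0,0,0,0],[0,0,0,0,0,0]]' | grep -E 'eef|contact'; python3 -m jog '[[0,0,0,0,0,0],[0,0,0,0,0,0],[0,0,0,0,0,0],[0,0,0,0,0,0],[0,0,0,0,0,0]]' 1 50; python3 -m jog '[[0,0,0,0,0,0.5],[0,0,0,0,0,0.5],[0,0,0,0,0,0.5],[0,0,0,0,0,0.5],[0,0,0,0,0,0]]'
```

```text
eef_pos: [0.6706, 0.0392, 0.1009]
contact_force: [-0.3, 0.2, 0.0]
clock: 21.05
eef_pos: [0.6704, 0.0381, 0.101]
orientation: [0.103, 0.995, -0.001, 0.001]
contact_force: [-2.2, -8.3, 7.4]
grip_width: 0.0154
grasp_force: 49.4
clock: 21.55
eef_pos: [0.6705, 0.0383, 0.101]
orientation: [0.208, 0.978, -0.001, 0.001]
contact_force: [-2.1, -6.7, 6.9]
grip_width: 0.0154
grasp_force: 49.5
```

```bash
python3 -m jog '[[0,0,0,0,0,0.6],[0,0,0,0,0,0.6],[0,0,0,0,0,0.6],[0,0,0,0,0,0.6],[0,0,0,0,0,0.6],[0,0,0,0,0,0.6],[0,0,0,0,0,0.6],[0,0,0,0,0,0.6],[0,0,0,0,0,0.6],[0,0,0,0,0,0.6],[0,0,0,0,0,0.6],[0,0,0,0,0,0.6],[0,0,0,0,0,0.6],[0,0,0,0,0,0.6],[0,0,0,0,0,0]]' >/dev/null; cat > st.py <<'E'
from h import *
s=arm.read_state();x=R.from_quat(s['orientation']).as_matrix()[:,0]
print(s['clock'],s['eef_pos'],'yaw',np.degrees(np.arctan2(x[1],x[0])),s['contact_force'],s['wrist_torque'],s['grip_width'])
E
python3 st.py; python3 -m jog '[[0,0,0,0,0,0.4],[0,0,0,0,0,0.4],[0,0,0,0,0,0.4],[0,0,0,0,0,0]]' >/dev/null; python3 st.py
```

```text
23.05 [0.67141133 0.03889831 0.10103956] yaw 105.72509700015037 [ 1.68273604 -5.45812905  5.62038412] [-1.1292382  -0.45878572  0.16861938] 0.015284408830970306
23.45 [0.67156484 0.03891571 0.10100459] yaw 98.60590072488954 [ 2.78264174 -4.96713504  5.33759358] [-1.13288041 -0.57108538  0.17872417] 0.014823457641247774
```

```bash
python3 -m jog '[[0,0,0,0,0,0.4],[0,0,0,0,0,0.2],[0,0,0,0,0,0]]' >/dev/null; python3 st.py; python3 -m jog '[[0,0,0,0,0,0.3],[0,0,0,0,0,0.2],[0,0,0,0,0,0]]' >/dev/null; python3 st.py
```

```text
23.75 [0.67157825 0.03898506 0.10109693] yaw 95.12922729795513 [ 1.55947632 -5.4458359   5.53021581] [-1.09356404 -0.54871998  1.15166925] 0.01522467907325452
24.05 [0.67157316 0.03899545 0.10111066] yaw 92.19772856887711 [ 1.89226341 -6.2763718   5.84721494] [-1.31215173 -0.58200548  1.95977866] 0.01539894502001829
```

The wrist torque jumped to nearly 2 Nm, so the key is at the hard end. I'll hold it there a little over a second, ease it most of the way back, and release.

```bash
python3 -m jog '[[0,0,0,0,0,-0.4],[0,0,0,0,0,0],[0,0,0,0,0,0],[0,0,0,0,0,0],[0,0,0,0,0,0],[0,0,0,0,0,0],[0,0,0,0,0,0],[0,0,0,0,0,0],[0,0,0,0,0,0],[0,0,0,0,0,0]]' >/dev/null; python3 st.py; python3 -m jog '[[0,0,0,0,0,-0.5],[0,0,0,0,0,-0.5],[0,0,0,0,0,-0.5],[0,0,0,0,0,-0.5],[0,0,0,0,0,-0.5],[0,0,0,0,0,-0.5],[0,0,0,0,0,-0.5],[0,0,0,0,0,-0.5],[0,0,0,0,0,0]]' > /dev/null; python3 st.py; python3 -m jog '[[0,0,0,0,0,0],[0,0,0,0,0,0],[0,0,0,0,0,0],[0,0,0,0,0,0],[0,0,0,0,0,0]]' -0.3 >/dev/null; python3 st.py;  python3 -m jog '[[0,0,-0.4,0,0,0],[0,0,-0.8,0,0,0],[0,0,-0.8,0,0,0],[0,0,-0.8,0,0,0],[0,0,0,0,0,0],[0,0,0,0,0,0]]' >/dev/null
python3 - <<'E'
from h import *
p=cap('wrist','w5')
g=cv2.cvtColor(p['image'],cv2.COLOR_BGR2HSV)
m=(((g[...,0]<6)|(g[...,0]>174))&(g[...,1]>150)&(g[...,2]>60)).astype(np.uint8)
c=max(cv2.findContours(m,0,2)[0],key=cv2.contourArea);r=cv2.minAreaRect(c);print(r)
for q in cv2.boxPoints(r): print(q,at_z(p,q,.108)[:2])
t=arm.mark_of('key_pointer',p)[:1];print(t)
E
```

```text
25.05 [0.67153878 0.03900731 0.10106652] yaw 94.59105158140808 [ 2.74567174 -5.01547459  6.28857572] [-1.22440717 -0.46806464  1.37050332] 0.015454039003091075
25.95 [0.67101927 0.03889128 0.10101064] yaw 118.58687091283043 [-0.98763277 -5.58245003  7.45962099] [-1.0622339  -0.11034095  0.15651264] 0.015210946709895416
26.45 [0.67007105 0.03983289 0.0994186 ] yaw 118.42331758975432 [-0.09817505 -0.01461968  0.10262549] [ 0.00021559 -0.00281607 -0.01523351] 0.05553051718889194
((272.42559814453125, 202.55564880371094), (97.26751708984375, 19.784687042236328), 75.00492095947266)
[250.2868  158.13748] [0.63582977 0.0651792 ]
[269.39777 153.01846] [0.64737697 0.07605566]
[294.5644  246.97382] [0.70502231 0.01498092]
[275.45343 252.09283] [0.69269846 0.00281319]
[{'xy': [260.9, 153.2], 'score': 0.75}]
```

View pics/w5.png

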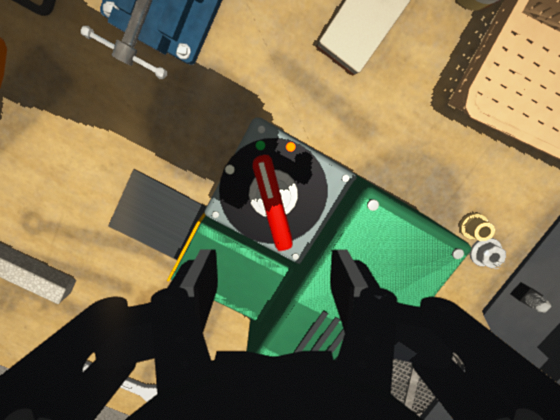

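The pointer end at (262,157) points at the green dot at (260,146). The measured angle is about 0.79 rad, which is RUN, and the gripper is clear of everything.

```bash
python3 -c "
from station import arm
print(arm.sign_off())"
```

```text
the job is handed in; nothing more can be done
None
```

The job is handed in at about 27 s: the stone is pushed home against the stop, the stick is back on the bench near its original spot, the key was held at START for just over a second and is now at RUN, and I didn't touch the spanner, oil bottle or paste tin.

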